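Shift the bench coil winder into third gear

ROBOT

A 7-joint arm with a two-finger parallel gripper is mounted at the origin on the work surface. World frame = base frame: x ahead of the robot, y to its left, z up, the work surface at z = 0. Lengths are in m, angles in rad, forces in N, time in s.
With the tool pointing down it reaches from about 0.4 to 0.85 m from the base axis. Payload 4.5 kg.
Tool frame: the origin (TCP) lies between the finger pads; the fingertips stand 8 mm ahead of it and the grasp point (between the pads) lies 11 mm behind it; z points along the fingers, y is the line along which they close (so a half turn about z gives the same grasp; the last joint's range is limited). The gripper opens to 88 mm and grips with 3 to 60 N. Pads are 18 mm wide; open, the fingers measure 123 mm over their backs; the gripper's body (75 mm by 187 mm) begins 45 mm behind the grasp point.
Start: joints at [-1.181, 0.689, -0.195, 1.565, 0.157, 0.902, -0.215], TCP at [0.218, 0.586, 0.225] pointing down, gripper open.
Joint ranges: [-3.01, 3.01], [-0.46, 2.08], [-1.47, 1.51], [0.13, 2.56], [-1, 4.14], [0.04, 2.09], [-2.66, 2.66]. Speed limits (rad/s): [2.57, 2.57, 3.14, 3.14, 3.14, 3.14, 3.14].

INTERFACE

Orientations are given as a unit quaternion [x, y, z, w].
In Python, from rig import monitor, grab_frame, camera_params, hand_in gives the robot as it stands.
- The arm moves only by the tool drive_tool, never from a script. Its arguments are lists of equal length, an entry for each row: "xyz": the shift along the tool's x, y, z in m, a list of three; "roll": the turn about the tool's z in rad; "hand": the finger opening in m, from 0 to 0.0881. A call has 1 to 8 rows; each row is the pose to reach, as a shift and turn from the pose commanded when the call began, along the tool's axes at that moment; what a row does not reach only later rows make up. A row lasts 1/10 s, in which the tool goes at most 50 mm and 8.59 degrees, less where a joint would pass 70% of its speed; a pose out of reach is approached as far as the arm can. A call with a gripper value outside its range is refused whole. The fingers move at their own pace and stop on an object; the grip force is fixed at half the most. Time passes only in rows, so rows that repeat a pose let the fingers close. It gives the time, the measured TCP pose, the force, the opening and the grip force at its end, in the units of the state.
- monitor.get_obs(): the state, without advancing time (a new reading comes with each control period).
- grab_frame(name): name is "side" or "top" or "wrist"; returns the picture (480x640x3 uint8, blue, green, red); there is no depth.
- camera_params(name): a dict with "fx", "fy", "cx", "cy" (pixels), "origin" and "rotation" of the camera in the world. Camera axes: x right, y up, looking along -z (the intrinsics and any distortion apply to the point x, -y, -z); pixel columns grow to the right and rows downward; lengths in m; the calibration is good to about 2 mm. A picture is of the moment at which its call begins: read the wrist's pose just before it. camera_params takes no time and is no camera call; for the wrist camera it gives the pose at the moment of the call.
- hand_in(): hands the job in; it is judged then, once.
The state is a dict: "t": time; "q": joint angles; "joint_vel": joint speeds; "tau": joint torques, N m; "tcp_pos": TCP position; "tcp_rot": TCP orientation; "force": force on the tool from outside, world axes, zero at the start; "ft_torque": the same for the moment, N m; "width": finger opening in m; "finger_force": force on a finger pad.
Only numpy, scipy, OpenCV 4.12 (cv2) and the standard library are available. Lean on these libraries where they do the work, as an engineer would, in place of code of your own. Each camera call takes 0.05 s, during which the arm holds its last target. There are 200 camera calls.

TASK

Put the coil winder on the repair bench into third gear: from wherever its gear lever stands in the left-hand slots of the H gate, push it to neutral, across to the right, and then forward, away from you, fully home into the third slot (far right, three dots). Push the knob gently with the fingertips or the outside of the fingers, never gripping it, then take the hand away. Leave the capacitors, choke, bobbin, reel and screwdriver standing about the machine as they are.

Things in the scene. Friction and masses are not known exactly. Their poses are not given: they have to be found in the camera images.
- winder: coil winder, fixed: dark base plate 230 x 500 x 12 mm, grey gearbox 200 x 200 mm with a flat top 120 mm above the bench, motor on its left, spindle with wound former (up to 105 mm high) on its right. Origin: on the bench, vertically below the gate's centre; x axis points away from the operator (far side), y to the operator's left, z up. Turned up to 0.4 rad from the robot's axes
- gate_center (a point): centre of the top of the steel gate plate (96 x 82 mm, 6 mm thick) on the gearbox, 126 mm above the bench. H opening: two slots along the winder's x, at y = +16.5 and -16.5 mm, 15.5 mm wide, from x = -30 to +30 mm, joined at mid length by a cross channel 20 mm wide. Dots beyond the slot ends number them: 1 far left, 2 near left, 3 far right, 4 near right
- stick: gear lever: steel stick 10 mm thick up through the gate, black ball knob on top. Origin: its pivot, 33 mm above the winder's origin; z axis runs along the stick to the knob's centre 170 mm away. It stays where left; about 2 N at the knob moves it; it cannot be lifted. The steel between the slots blocks it unless it is within 0.05 rad of upright fore and aft while it crosses
- knob_center (a point): centre of the lever's ball knob (17 mm radius), about 200 mm above the bench
- shift_across (a joint): sideways tilt of the lever, rad: -0.2 at the left slots, +0.2 at the right slots (towards the winder's -y); must be above about +0.16 or below -0.16 to enter a slot. 0.01 rad is 1.7 mm at the knob
- shift_fore (a joint): fore-and-aft tilt of the lever, rad: 0 upright (the cross channel, neutral), +0.25 fully home at the far slot ends (towards the winder's +x), -0.25 at the near slot ends. 0.01 rad is 1.7 mm at the knob
- cap_tall: tall black can capacitor, loose, 38 mm across, 90 mm tall, standing on the winder's 12 mm base plate in front of the motor; origin: centre of its underside
- cap_wide: wide black can capacitor, loose, 50 mm across, 72 mm tall, standing on the winder's 12 mm base plate in front of the spindle; origin: centre of its underside
- cap_green: small dark green can capacitor, loose, 36 mm across, 62 mm tall, standing on the winder's 12 mm base plate in front of the tailstock; origin: centre of its underside
- choke: copper ring choke, loose, 42 mm across, 16 mm tall, lying on the gearbox top behind the gate; origin: centre of its underside
- bobbin: empty white plastic bobbin, loose, 36 mm across, 29 mm tall, standing on the gearbox top behind the gate; origin: centre of its underside
- solder_reel: reel with white flanges, loose, 62 mm across, 50 mm tall, standing on the bench to the left of the winder's motor; origin: centre of its underside
- screwdriver: screwdriver lying loose on the bench to the right of the winder; origin: middle of its underside, x axis from handle to tip

How it is judged:
By the outcome, as a careful person would: the job done as asked, in the order asked, and still so for the second after the job is handed in, with the robot touching nothing.
It also fails if it takes over 54 s, if anything falls off the work surface, if the arm or the gripper's body presses on something with over 40 N, if the wrist force passes 120 N, or if a joint passes its speed limit or range.

## Working session

There is one attempt and no reset: what is moved stays moved. The work goes in short steps, Python scripts to look and compute and a tool call to move; the robot and the scene stay as the last step left them, time stands still between calls to the robot, and variables do not carry over. Pictures are saved under pics/ and viewed, at most 10 in all, crops included, and the job is handed in when it is done.

Besides the shell and the picture viewer there is one more tool, called after "Call:" by a JSON object that holds its "name" and its "arguments". drive_tool: Moves the arm, as the interface text tells. Its arguments: {"type":"object","properties":{"xyz":{"type":"array","items":{"type":"array","items":{"type":"number"}}},"roll":{"type":"array","items":{"type":"number"}},"hand":{"type":"array","items":{"type":"number"}}},"required":["xyz","roll","hand"]}

```bash
ls; mkdir -p pics
python3 - <<'E'
from rig import *
import cv2
o=monitor.get_obs(); print(o)
for n in("top","side"):
    f=grab_frame(n); cv2.imwrite(f"pics/{n}0.png",f); print(n,camera_params(n))
E
```

```text
pics
{'t': 0.0, 'q': array([-1.18117546,  0.68999387, -0.1945396 ,  1.56630054,  0.15732205,
        0.90252285, -0.21513943]), 'joint_vel': array([ 1.30551616e-04, -8.84039563e-04,  1.67604696e-03,  6.36459498e-04,
        2.61829559e-04, -8.10080172e-04,  8.65959707e-05]), 'tau': array([ 5.81822428e-05, -5.27566373e+01, -1.26701351e+00, -1.53434712e+01,
       -5.26474952e-02,  6.14398610e-03,  1.56843007e-04]), 'tcp_pos': array([0.21754118, 0.58523076, 0.22371614]), 'tcp_rot': array([ 1.76937342e-01,  9.84221693e-01, -9.09390581e-04, -9.52532104e-05]), 'force': array([ 0.05494299, -0.45658081,  0.15870653]), 'ft_torque': array([ 0.02206552, -0.02349878,  0.00272863]), 'finger_force': 0.0, 'width': 0.08812979413286391}
top {'fx': 558.3883209432336, 'fy': 558.3883209432336, 'cx': 312.2715279203559, 'cy': 242.9506001431355, 'origin': array([ 0.30775857, -0.11652929,  1.66945707]), 'rotation': array([ 0.05360969, -0.05326643, -0.7019552 ,  0.70820024])}
side {'fx': 440.9381145809911, 'fy': 440.9381145809911, 'cx': 311.75679087245345, 'cy': 233.75508052364992, 'origin': array([0.36331892, 0.72773771, 0.74822827]), 'rotation': array([-0.04407385,  0.44970617,  0.88519935, -0.11065248])}
```

View pics/top0.png

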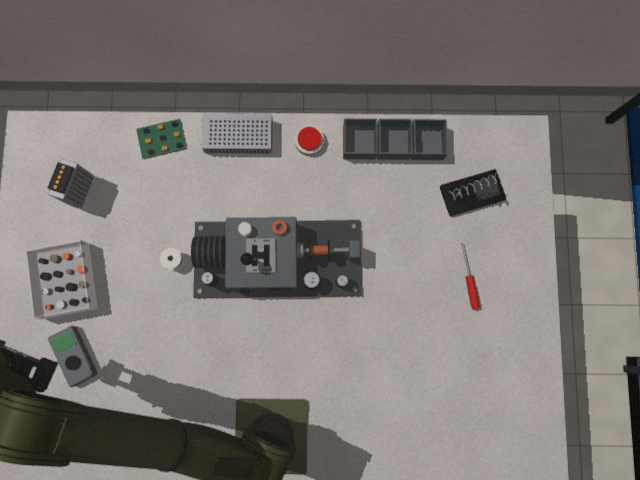

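View pics/side0.png

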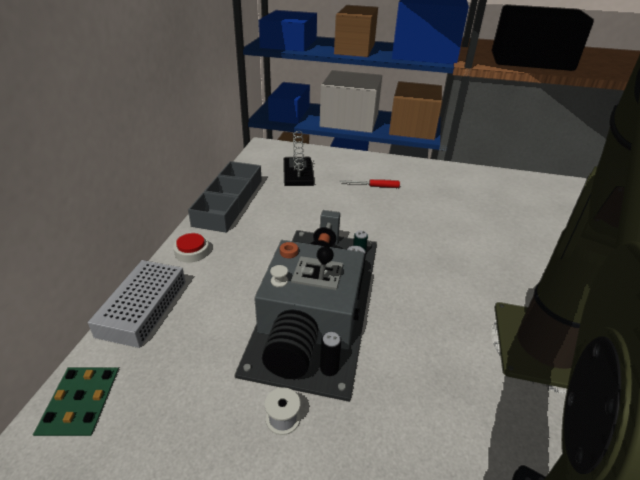

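The top view shows the winder's gate near (261,257) and the knob near (246,259). The choke is at (280,228), the bobbin at (245,229), and the caps are in front. I'll enlarge the gate in both views.

```bash
cat > h.py <<'E'
import numpy as np
from scipy.spatial.transform import Rotation as R
def ray(c,u,v):
    d=np.array([(u-c['cx'])/c['fx'],-(v-c['cy'])/c['fy'],-1]); return R.from_quat(c['rotation']).apply(d)
def onz(c,u,v,z):
    d=ray(c,u,v); return c['origin']+d*(z-c['origin'][2])/d[2]
def proj(c,p):
    q=R.from_quat(c['rotation']).inv().apply(np.asarray(p)-c['origin']); return c['cx']-c['fx']*q[...,0]/q[...,2], c['cy']+c['fy']*q[...,1]/q[...,2]
def tri(c1,p1,c2,p2):
    a=ray(c1,*p1);b=ray(c2,*p2);s=np.linalg.lstsq(np.c_[a,-b],c2['origin']-c1['origin'],rcond=None)[0]
    A=c1['origin']+a*s[0];B=c2['origin']+b*s[1];return (A+B)/2,np.linalg.norm(A-B)
E
python3 - <<'E'
import cv2,numpy as np
a=cv2.imread('pics/top0.png')[210:305,185:370]; b=cv2.imread('pics/side0.png')[225:325,250:385]
a=cv2.resize(a,None,fx=4.3,fy=4.3,interpolation=3)
b=cv2.resize(b,None,fx=5.5,fy=5.5,interpolation=3)
cv2.imwrite('pics/a.png',cv2.convertScaleAbs(a,alpha=1.6));cv2.imwrite('pics/b.png',cv2.convertScaleAbs(b,alpha=1.6))
E
```

```text
(no output)
```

View pics/a.png

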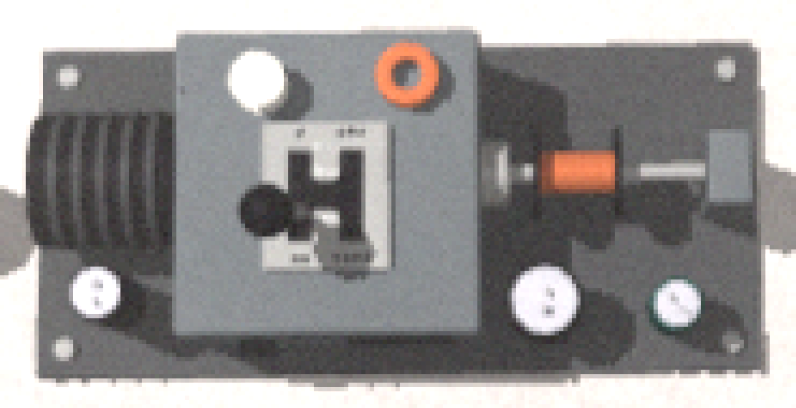

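View pics/b.png

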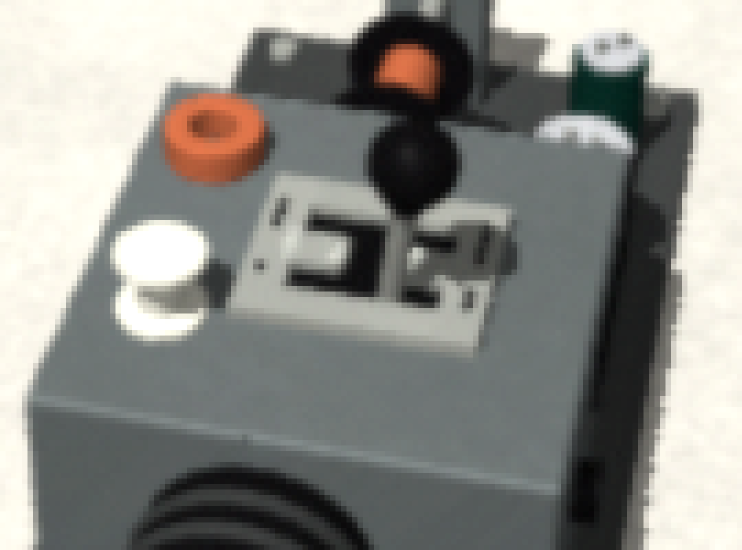

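The crops show the gate corners at about (264,121), (393,121), (391,270), (262,270) in a.png, with the knob at (265,210). In b.png the knob is at (413,167). The lever stands in or near the left slots, slightly near of neutral.

```bash
cat > geo.py <<'E'
from h import *
from rig import *
ct,cs=camera_params('top'),camera_params('side')
A=lambda x,y:((x+.5)/4.3-.5+185,(y+.5)/4.3-.5+210)
B=lambda x,y:((x+.5)/5.5-.5+250,(y+.5)/5.5-.5+225)
E
python3 - <<'E'
from geo import *
np.set_printoptions(precision=4,suppress=True)
gt=[onz(ct,*A(*p),.126) for p in[(264,121),(393,121),(391,270),(262,270)]]
gs=[onz(cs,*B(*p),.126) for p in[(230,312),(275,175),(512,207),(478,355)]]
bt=[onz(ct,*A(*p),.12) for p in[(177,32),(480,36),(478,332),(174,331)]]
for g in(gt,gs,bt):
    g=np.array(g);print(g[:,:2].tolist(),g.mean(0))
    e=(g[0]-g[3]+g[1]-g[2])/2; f=(g[0]-g[1]+g[3]-g[2])/2
    print('x edge',np.linalg.norm(e),np.arctan2(e[1],e[0]),'y edge',np.linalg.norm(f),np.arctan2(-f[0],f[1]))
k,err=tri(ct,A(265,210),cs,B(413,167));print('knob',k,err)
for n,p,z in[('bob',(257,80),.149),('choke',(407,74),.136),('capw',(544,300),.084),('capt',(95,293),.102)]:
    print(n,onz(ct,*A(*p),z))
E
```

```text
[[0.5561273857889815, 0.07091751954630034], [0.5568726911775854, -0.01307745860405729], [0.45951205306461734, -0.013601218297032702], [0.45877470511893914, 0.06960545558869129]] [0.5078 0.0285 0.126 ]
x edge 0.09736098648839056 0.009428062072426246 y edge 0.08360411279432456 0.008867223839222482
[[0.5515091198024809, 0.0740382260263448], [0.5561129243331262, -0.009310767170371714], [0.4595498644386383, -0.014518925328258492], [0.4563409522768369, 0.07290602678461089]] [0.5059 0.0308 0.126 ]
x edge 0.09591801668610704 0.033056940267751043 y edge 0.08547628170831642 0.04571700293581331
[[0.6158428051503264, 0.13042090794536532], [0.6149334995777576, -0.06879898368305795], [0.42047220149934617, -0.07006983795895247], [0.4193801781933936, 0.1260315061754183]] [0.5177 0.0294 0.12  ]
x edge 0.19548245040383025 0.014478163607120932 y edge 0.19766063899445985 0.0004622006202622226
knob [0.4878 0.0598 0.1991] 0.0019951849882611002
bob [0.5791 0.0733 0.149 ]
choke [ 0.5862 -0.0223  0.136 ]
capw [ 0.4446 -0.1124  0.084 ]
capt [0.4451 0.1813 0.102 ]
```

The knob is at (0.488, 0.060, 0.199). The winder origin is near (0.508, 0.029) with yaw about 0.01, and the z and y offsets fit the given geometry. So the lever is in the near-left slot, with fore tilt about -0.115. I'll close the fingers, align the tool and come round to the near side of the knob.

Call:
{"name": "drive_tool", "arguments": {"xyz": [[-0.032,-0.02,0],[-0.064,-0.04,0],[-0.096,-0.06,0],[-0.128,-0.08,0],[-0.16,-0.1,0],[-0.192,-0.12,0],[-0.224,-0.14,0],[-0.253,-0.157,0]], "roll": [-0.046,-0.092,-0.138,-0.184,-0.23,-0.276,-0.32,-0.366], "hand": [0,0,0,0,0,0,0,0]}}

```text
t: 0.9
tcp_pos: [0.4011, 0.3485, 0.2242]
tcp_rot: [-0.006, 1.0, -0.001, -0.0]
force: [-0.3, 0.7, 0.7]
width: 0.0262
finger_force: 0.0
```

Call:
{"name": "drive_tool", "arguments": {"xyz": [[-0.002,-0.037,0],[-0.005,-0.074,0],[-0.009,-0.111,0],[-0.013,-0.148,0],[-0.017,-0.185,0],[-0.021,-0.222,0],[-0.025,-0.259,0],[-0.028,-0.287,0]], "roll": [0,0,0,0,0,0,0,0], "hand": [0,0,0,0,0,0,0,0]}}

```text
t: 1.7
tcp_pos: [0.4308, 0.0612, 0.2243]
tcp_rot: [-0.004, 1.0, -0.001, -0.0]
force: [1.0, 0.5, 0.5]
width: 0.0008
finger_force: 0.0
```

Call:
{"name": "drive_tool", "arguments": {"xyz": [[0,0,0.009],[0,0,0.018],[0,0,0.027],[0,0,0.027]], "roll": [0,0,0,0], "hand": [0,0,0,0]}}

```text
t: 2.1
tcp_pos: [0.4301, 0.0652, 0.1962]
tcp_rot: [-0.007, 1.0, 0.0, -0.001]
force: [-0.2, 0.6, 0.4]
width: 0.0003
finger_force: 0.0
```

Run:
```python
from rig import *
import cv2,numpy as np
o=monitor.get_obs();print(o['tcp_pos'],o['force'],o['width'])
f=grab_frame('wrist');g=grab_frame('side')[205:325,240:400]
cv2.imwrite('pics/c.png',np.hstack([cv2.resize(f,(400,300)),cv2.resize(cv2.convertScaleAbs(g,alpha=1.5),(400,300),interpolation=3)]))
```

```text
[0.43005672 0.06517176 0.19620867] [-0.16882806  0.55530324  0.44784816] 0.000330872683642578
```

View pics/c.png

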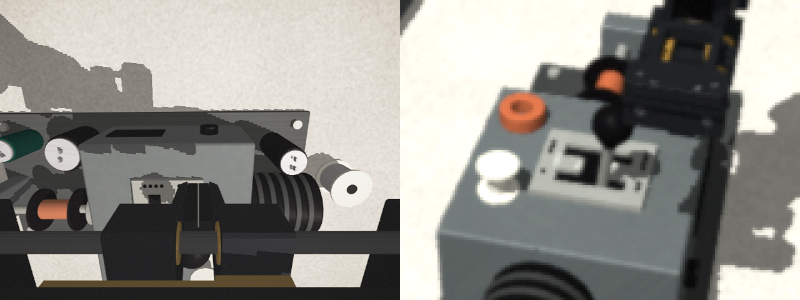

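Fingers are closed and the tips are clear, on the near side of the knob. Next I'll approach gently and watch the force.

Call:
{"name": "drive_tool", "arguments": {"xyz": [[-0.01,-0.004,0],[-0.018,-0.004,0],[-0.022,-0.004,0],[-0.026,-0.004,0],[-0.029,-0.004,0],[-0.032,-0.004,0],[-0.035,-0.004,0]], "roll": [0,0,0,0,0,0,0], "hand": [0,0,0,0,0,0,0]}}

```text
t: 2.9
tcp_pos: [0.4662, 0.0603, 0.1975]
tcp_rot: [-0.005, 1.0, 0.0, -0.0]
force: [-1.1, -0.4, -0.4]
width: 0.0005
finger_force: 0.1
```

Run:
```python
from geo import *
import cv2
o=monitor.get_obs();print(o['tcp_pos'],o['force'])
s=grab_frame('side')[210:300,260:380];t=grab_frame('top')[215:290,210:310]
cv2.imwrite('pics/d.png',np.hstack([cv2.convertScaleAbs(cv2.resize(x,(400,300),interpolation=3),alpha=1.6) for x in(s,t)]))
```

```text
[0.4662294  0.06025492 0.19750482] [-1.05454574 -0.36744718 -0.44858281]
```

View pics/d.png

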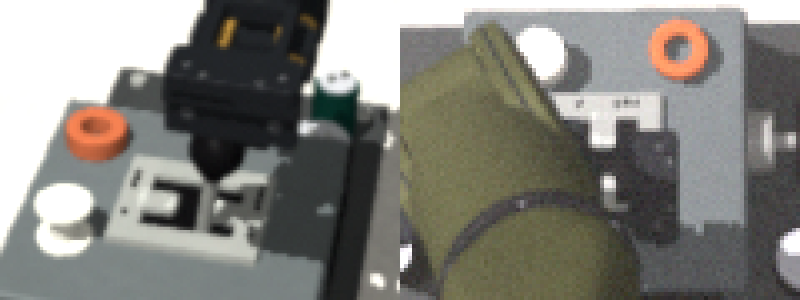

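In the side view the knob is still at about (325,255.5), and the fingers are just touching it. Pushing to neutral.

Call:
{"name": "drive_tool", "arguments": {"xyz": [[-0.003,0,0],[-0.006,0,0],[-0.008,0,0],[-0.01,0,0],[-0.012,0,0],[-0.014,0,0],[-0.016,0,0],[-0.016,0,0]], "roll": [0,0,0,0,0,0,0,0], "hand": [0,0,0,0,0,0,0,0]}}

```text
t: 3.8
tcp_pos: [0.4833, 0.0612, 0.1983]
tcp_rot: [-0.005, 1.0, 0.001, 0.001]
force: [-1.8, 1.9, 8.1]
width: 0.0006
finger_force: 3.8
```

Run:
```python
from geo import *
import cv2
o=monitor.get_obs();print(o['tcp_pos'],o['force'])
G=np.array([.507,.0295,0]);W=R.from_euler('z',.012)
for f in(-.115,-.05,0,.05): print(f,proj(cs,G+W.apply([.17*np.sin(f),.0335,.033+.167*np.cos(f)])))
s=grab_frame('side')[225:295,280:373]
cv2.imwrite('pics/e.png',cv2.convertScaleAbs(cv2.resize(s,(744,560),interpolation=3),alpha=1.8,beta=15))
```

```text
[0.48327346 0.06116478 0.19833796] [-1.81984445  1.88644224  8.13175584]
-0.115 (np.float64(324.2048634133177), np.float64(255.87751342796247))
-0.05 (np.float64(318.7660413029902), np.float64(254.64667531733934))
0 (np.float64(314.57417991738777), np.float64(253.88898918890087))
0.05 (np.float64(310.3906955375873), np.float64(253.2977859472573))
```

View pics/e.png

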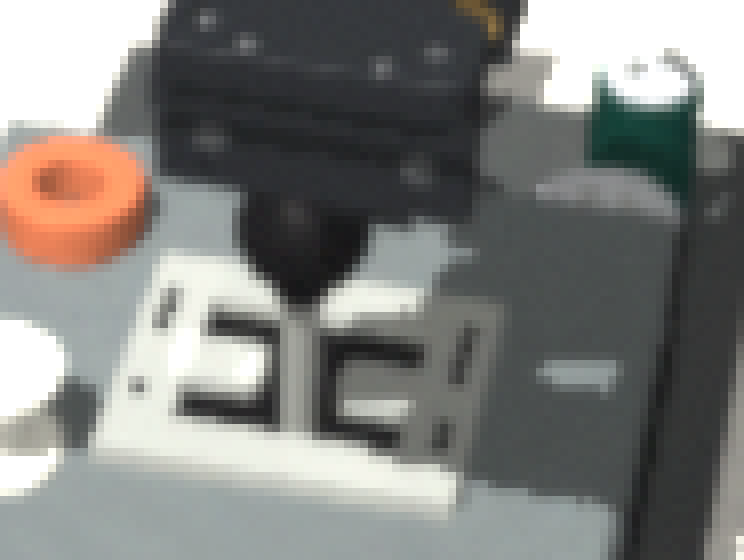

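Run:
```python
from geo import *
o=monitor.get_obs();T=R.from_quat(o['tcp_rot'])
P=lambda *p:[round(float((v-o_)*8),0) for v,o_ in zip(proj(cs,o['tcp_pos']+T.apply(p)),(280,225))]
print('tip',P(0,0,.008),'tip left',P(0,.017,.008),'grasp',P(0,0,-.011),'bodycorners',[P(x*.0375,y*.0935,-.056) for x in(-1,1) for y in(-1,1)])
print(T.as_matrix())
import cv2
f=grab_frame('wrist')
cv2.imwrite('pics/f.png',cv2.convertScaleAbs(f,alpha=1.8,beta=20))
```

```text
tip [369.0, 272.0] tip left [355.0, 315.0] grasp [372.0, 212.0] bodycorners [[310.0, -163.0], [128.0, 282.0], [596.0, -121.0], [466.0, 339.0]]
[[-0.99994073 -0.01061195  0.00243238]
 [-0.01060941  0.99994316  0.00105236]
 [-0.00244341  0.00102649 -0.99999649]]
```

View pics/f.png

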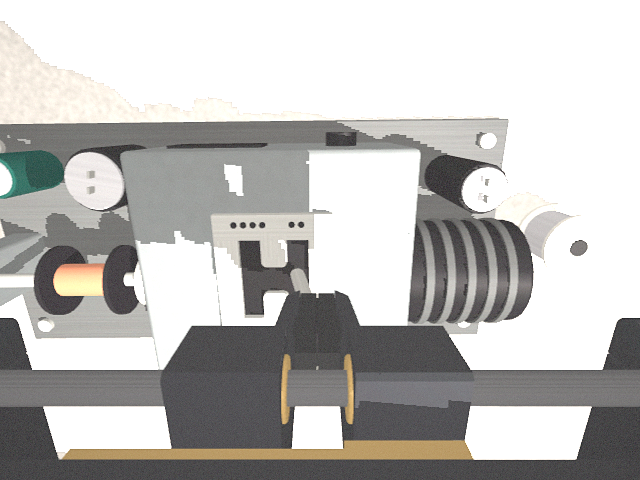

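Run:
```python
from geo import *
np.set_printoptions(precision=3,suppress=True)
o=monitor.get_obs();T=R.from_quat(o['tcp_rot']);cw=camera_params('wrist')
print(o['tcp_pos'],o['force'],o['ft_torque'],o['finger_force'],o['t'])
print(cw['origin'],R.from_quat(cw['rotation']).as_matrix()[:,2])
for x in(-.009,.009):
  for z in(.008,-.011,-.056): print(x,z,[np.round(proj(cw,o['tcp_pos']+T.apply((x,y,z)))) for y in(-.017,0,.017)])
for p in[(.507,.0295,.126),(.459,.071,.126),(.459,-.012,.126),(.42,.13,.12),(.42,-.07,.12)]: print(p,np.round(proj(cw,p)))
for f in(-.05,-.03,0): print('knob',f,np.round(proj(cw,np.array([.507,.0295,0])+[.17*np.sin(f),.0335,.199])))
```

```text
[0.483 0.061 0.198] [-1.203  1.814  8.213] [ 0.237  0.4   -0.041] 3.6660893610678613 3.9
[0.404 0.06  0.359] [-0.309 -0.004  0.951]
-0.009 0.008 [array([285., 303.]), array([317., 303.]), array([349., 303.])]
-0.009 -0.011 [array([281., 322.]), array([317., 322.]), array([352., 322.])]
-0.009 -0.056 [array([269., 387.]), array([317., 387.]), array([364., 387.])]
0.009 0.008 [array([284., 272.]), array([317., 272.]), array([350., 272.])]
0.009 -0.011 [array([280., 288.]), array([317., 288.]), array([353., 288.])]
0.009 -0.056 [array([267., 344.]), array([317., 344.]), array([366., 344.])]
(0.507, 0.0295, 0.126) [272. 279.]
(0.459, 0.071, 0.126) [332. 215.]
(0.459, -0.012, 0.126) [208. 213.]
(0.42, 0.13, 0.12) [422. 155.]
(0.42, -0.07, 0.12) [117. 152.]
knob -0.05 [320. 322.]
knob -0.03 [320. 328.]
knob 0 [320. 337.]
```

The wrist and side views both put the fingertips about 20 mm higher than assumed: near row 293 in the wrist view, with no dark finger visible at the projected tip in the side view. The 8 N upward force fits the tips riding on the knob's shoulder. I'll back off and go 20 mm lower, which is clear under either reading.

Call:
{"name": "drive_tool", "arguments": {"xyz": [[0.01,0,0],[0.025,0,0],[0.035,0,0.004],[0.035,0,0.012],[0.035,0,0.02],[0.035,0,0.02]], "roll": [0,0,0,0,0,0], "hand": [0,0,0,0,0,0]}}

```text
t: 4.5
tcp_pos: [0.4472, 0.0599, 0.1764]
tcp_rot: [-0.005, 1.0, -0.0, -0.001]
force: [-0.2, 0.1, 0.1]
width: 0.0006
finger_force: 0.0
```

Run:
```python
from geo import *
import cv2
o=monitor.get_obs();print(o['tcp_pos'],o['force']);T=R.from_quat(o['tcp_rot'])
s=grab_frame('side')[215:290,280:380]
P=lambda *p:[round(float((v-o_)*4),0) for v,o_ in zip(proj(cs,o['tcp_pos']+T.apply(p)),(280,215))]
print('tip',P(0,0,.008),'grasp',P(0,0,-.011))
w=grab_frame('wrist')[180:480,120:520]
cv2.imwrite('pics/g.png',np.hstack([cv2.convertScaleAbs(cv2.resize(s,(400,300),interpolation=3),alpha=2.2,beta=25),cv2.convertScaleAbs(w,alpha=1.8,beta=20)]))
```

```text
[0.44720609 0.05990528 0.17637108] [-0.1756097   0.0735774   0.11097622]
tip [254.0, 221.0] grasp [256.0, 191.0]
```

View pics/g.png

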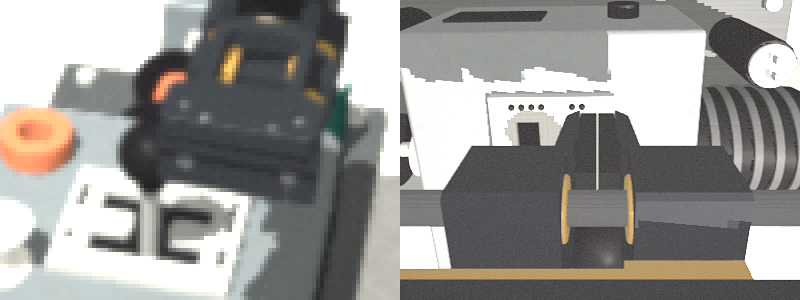

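The fingers are hidden behind the body in the side view, and the knob stands at about (145,155) in the left panel, near neutral. I'll lower 4 mm more, then push gently again.

Call:
{"name": "drive_tool", "arguments": {"xyz": [[-0.008,0,0.004],[-0.016,0,0.004],[-0.022,0,0.004],[-0.026,0,0.004],[-0.029,0,0.004],[-0.031,0,0.004],[-0.033,0,0.004],[-0.035,0,0.004]], "roll": [0,0,0,0,0,0,0,0], "hand": [0,0,0,0,0,0,0,0]}}

```text
t: 5.4
tcp_pos: [0.4817, 0.0605, 0.1735]
tcp_rot: [-0.005, 1.0, -0.0, -0.0]
force: [-2.1, -0.1, 2.0]
width: 0.0002
finger_force: 1.0
```

```bash
cat > knob.py <<'E'
# find the stick's bright column / knob in the side view, print crop as thresholded blob stats
from geo import *
import cv2,sys
o=monitor.get_obs();print(o['tcp_pos'].round(4),o['force'].round(1))
s=grab_frame('side');cv2.imwrite(f'pics/s{sys.argv[1]}.png',s)
d=(s.max(2)<45).astype(np.uint8)
for v in range(245,266,2):
    r=np.flatnonzero(d[v,290:345])+290
    print(v,r.min() if len(r) else None,r.max() if len(r) else None,len(r))
E
python3 knob.py 1
python3 - <<'E'
from geo import *
import cv2
s=cv2.imread('pics/side0.png');d=s.max(2)<45
for v in range(245,270,3):
    r=np.flatnonzero(d[v,290:345])+290; print('ref',v,r.min() if len(r) else 0,r.max() if len(r) else 0,len(r))
E
```

```text
[0.4817 0.0605 0.1735] [-2.1 -0.1  2. ]
245 300 341 40
247 300 342 43
249 299 344 46
251 298 344 47
253 301 344 44
255 301 344 44
257 302 344 43
259 311 344 34
261 313 344 28
263 330 344 11
265 306 344 9
ref 245 319 342 23
ref 248 320 343 16
ref 251 298 332 18
ref 254 317 333 17
ref 257 317 332 16
ref 260 319 330 12
ref 263 322 326 5
ref 266 307 338 14
ref 269 314 342 19
```

Run:
```python
import cv2
s=cv2.imread('pics/s1.png').max(2)
print('      ',*range(292,336,1))
for v in range(240,276): print(v,' '.join('%3d'%x for x in s[v,292:336]))
```

```text
292 293 294 295 296 297 298 299 300 301 302 303 304 305 306 307 308 309 310 311 312 313 314 315 316 317 318 319 320 321 322 323 324 325 326 327 328 329 330 331 332 333 334 335
240  96  57  49  49  47  47  47  44  33  26  25  26  26  30  37  33  27  24  25  25  25  25  25  26  25  26  26  25  25  25  25  26  25  25  25  25  26  25  26  26  26  26  26  25
241  80  61  52  50  49  51  50  45  32  27  27  27  27  27  27  27  24  25  31  33  28  25  25  25  26  25  25  25  25  26  26  26  26  25  26  26  26  26  26  26  26  25  26  25
242 112  97  81  74  79  78  71  56  34  26  30  31  29  28  25  25  25  30  47  50  38  29  26  26  25  26  26  25  26  27  25  26  25  25  26  25  25  26  25  26  25  29  34  33
243 143 136 122 102  87  85  80  68  39  23  22  21  21  23  26  27  30  33  38  40  33  27  25  26  26  27  26  26  25  25  26  25  25  25  24  26  29  27  26  25  25  39  49  44
244 153 151 147 138 113  88  82  70  39  22  20  18  19  19  22  23  25  25  25  26  27  27  29  32  30  29  28  27  26  26  26  25  26  26  33  39  43  32  26  25  26  32  37  34
245 152 154 153 150 140 
[... 4855 characters left out ...]
 100  90 115 125 126 128 117 110 109 111 114 120 123 129 134 128  93  66  77  81  73  59  32  13   8  12  42  54  56  56  55  56  56  55  55  55  56  57  56  55
273  79  95 117 122  85  63 108 124 125 123  93  80  83  94  99 103 105 107 107  95  64  54  75  81  74  59  32  12   8  17  46  55  57  58  57  57  61  63  58  56  56  57  56  55
274  76 103 122 125 112 107 120 125 126 121  77  45  42  49  53  58  61  67  74  62  38  46  75  81  73  59  31  11   6  20  54  63  66  79  71  69  98 105  76  58  56  56  55  56
275  68 109 124 125 124 124 126 125 125 111  61  23  15  16  18  21  23  30  35  30  21  40  74  81  74  59  31  11   8  27  75  97  98 103 104 106 118 119  82  59  57  56  56  56
```

The knob apex is at about (315.5,261) in the side view and the stick column at about u=315. That gives a fore tilt of about -0.015, so the lever is in neutral. Next I'll retreat, go round to the left of the knob, and push right.

Call:
{"name": "drive_tool", "arguments": {"xyz": [[0.012,0,0],[0.03,0,0],[0.03,0.025,0],[0.03,0.055,0],[0.015,0.055,0],[-0.004,0.055,0],[-0.024,0.055,0],[-0.024,0.055,0]], "roll": [0,0,0,0,0,0,0,0], "hand": [0,0,0,0,0,0,0,0]}}

```text
t: 6.25
tcp_pos: [0.5088, 0.1158, 0.1736]
tcp_rot: [-0.004, 1.0, 0.001, 0.002]
force: [-0.1, 0.7, -0.4]
width: 0.0001
finger_force: 0.0
```

Call:
{"name": "drive_tool", "arguments": {"xyz": [[0,-0.008,0],[0,-0.014,0],[0,-0.018,0],[0,-0.022,0],[0,-0.026,0],[0,-0.03,0]], "roll": [0,0,0,0,0,0], "hand": [0,0,0,0,0,0]}}

```text
t: 6.85
tcp_pos: [0.506, 0.0866, 0.1739]
tcp_rot: [-0.006, 1.0, 0.001, 0.001]
force: [-0.4, 2.9, 2.1]
width: 0.0009
finger_force: 1.5
```

Call:
{"name": "drive_tool", "arguments": {"xyz": [[0,-0.005,0],[0,-0.01,0],[0,-0.015,0],[0,-0.02,0],[0,-0.025,0],[0,-0.03,0],[0,-0.035,0],[0,-0.04,0]], "roll": [0,0,0,0,0,0,0,0], "hand": [0,0,0,0,0,0,0,0]}}

```text
t: 7.65
tcp_pos: [0.5063, 0.0451, 0.1735]
tcp_rot: [-0.005, 1.0, -0.0, -0.0]
force: [0.2, 0.8, 1.3]
width: 0.0005
finger_force: 1.0
```

Run:
```python
from geo import *
import cv2
o=monitor.get_obs();print(o['tcp_pos'].round(4),o['force'].round(1))
w=grab_frame('wrist');s=grab_frame('side')
cv2.imwrite('pics/h.png',np.hstack([cv2.convertScaleAbs(cv2.resize(s[215:290,270:370],(400,300),interpolation=3),alpha=2.2,beta=25),cv2.convertScaleAbs(cv2.resize(w[150:420,140:500],(400,300)),alpha=1.8,beta=20)]))
```

```text
[0.5063 0.0451 0.1735] [0.2 0.8 1.3]
```

Call:
{"name": "drive_tool", "arguments": {"xyz": [[0,-0.005,0],[0,-0.01,0],[0,-0.014,0],[0,-0.017,0],[0,-0.019,0],[0,-0.02,0]], "roll": [0,0,0,0,0,0], "hand": [0,0,0,0,0,0]}}

```text
t: 8.35
tcp_pos: [0.5063, 0.026, 0.1733]
tcp_rot: [-0.005, 1.0, 0.0, -0.0]
force: [0.7, 4.3, -1.8]
width: 0.0004
finger_force: 1.6
```

Run:
```python
from geo import *
import cv2
o=monitor.get_obs();print(o['tcp_pos'].round(4),o['force'].round(1))
G=np.array([.507,.0295,0]);W=R.from_euler('z',.012)
for a in(.1,.15,.18,.2): print(a,np.round(proj(cs,G+W.apply([0,-.17*np.sin(a),.033+.17*np.cos(a)])),1),'stick z.128',np.round(proj(cs,G+W.apply([0,-.095*np.tan(a),.128])),1))
print(np.round(proj(cs,G+W.apply([0,.095*np.tan(.2),.128])),1))
s=grab_frame('side');cv2.imwrite('pics/s2.png',s);s=s.max(2)
print('      ',*range(292,336,1))
for v in range(245,276): print(v,' '.join('%3d'%x for x in s[v,292:336]))
```

```text
[0.5063 0.026  0.1733] [ 0.7  4.3 -1.8]
0.1 [319.9 238.2] stick z.128 [318.1 267.8]
0.15 [320.8 236.3] stick z.128 [318.6 266.4]
0.18 [321.3 235.2] stick z.128 [318.9 265.5]
0.2 [321.6 234.5] stick z.128 [319.1 264.9]
[315.2 276.5]
       292 293 294 295 296 297 298 299 300 301 302 303 304 305 306 307 308 309 310 311 312 313 314 315 316 317 318 319 320 321 322 323 324 325 326 327 328 329 330 331 332 333 334 335
245 141 132 129 123 103  74  54  41  35  30  28  26  25  23  22  20  20  20  21  19  20  20  19  21  21  19  19  20  20  24  28  30  23  19  17  18  16  12   9   9  13  19  23  28
246 130 146 151 149 139 110  79  70  69  67  66  59  55  45  37  34  30  26  25  23  22  20  20  19  19  18  20  20  20  20  20  20  20  19  19  20  17  14  12  14  19  22  23  22
247 120 141 151 152 147 122  78  74  81  80  79  77  75  73  70  69  67  60  56  48  36  24  19  19  19  19  20  19  19  19  18  19  20  20  19  20  18  26  29  27  27  27  25  24
248 123 141 151 152 148 119  69  70  81  81  82  82  82  81  81  81  81  78  77  73  59  35  21  16  16  16  17  17  19  18  16  20  21  21  20  
[... 4194 characters left out ...]
  98  88 113 124 124 126 115 108 107 110 112 118 121 127 132 127  90  40  14  10   7   5   5   5   6  13  41  52  55  55  55  55  55  55  54  54  55  55  56  53
273  77  93 115 120  83  62 106 123 124 121  91  80  82  92  97 102 103 105 105  94  60  25  13   9   7   5   5   6   6  16  44  54  55  55  55  55  55  55  55  55  55  55  55  55
274  74 103 120 123 110 106 119 124 124 119  75  44  42  49  51  57  60  67  73  60  35  16  11  10   9   7   5   6   7  20  53  62  61  61  62  61  57  56  54  55  55  56  55  55
275  66 107 123 123 122 122 124 123 123 109  61  22  16  17  18  20  22  28  36  29  17  12  12  12  12  10   9  10  11  31  74  96  96  96 100  99  75  62  61  65  64  58  55  56
```

Call:
{"name": "drive_tool", "arguments": {"xyz": [[0,-0.001,0],[0,-0.002,0],[0,-0.003,0],[0,-0.003,0]], "roll": [0,0,0,0], "hand": [0,0,0,0]}}

```text
t: 8.8
tcp_pos: [0.5064, 0.0236, 0.1734]
tcp_rot: [-0.006, 1.0, 0.001, -0.0]
force: [0.2, 5.6, -4.6]
width: 0.0006
finger_force: 2.6
```

Call:
{"name": "drive_tool", "arguments": {"xyz": [[0,-0.001,0],[0,-0.002,0],[0,-0.003,0],[0,-0.003,0]], "roll": [0,0,0,0], "hand": [0,0,0,0]}}

```text
t: 9.2
tcp_pos: [0.5064, 0.0216, 0.1733]
tcp_rot: [-0.006, 1.0, 0.001, -0.0]
force: [0.9, 8.5, -5.1]
width: 0.001
finger_force: 3.5
```

Run:
```python
from geo import *
import cv2
o=monitor.get_obs();print(o['tcp_pos'].round(4),o['force'].round(1))
s=grab_frame('side');a=s.max(2)
for v in (252,256,260,264,266,268,270): print(v,' '.join('%3d'%x for x in a[v,308:330]))
```

```text
[0.5064 0.0216 0.1733] [ 0.9  8.5 -5.1]
252  83  83  83  83  83  82  83  82  81  79  96  76  61  60  62  56  44  37  37  36  36  36
256  85  85  85  84  84  83  83  83  83  83 102  98  73  58  47  42  41  38  36  35  35  35
260 125 124 124 124 125 124 124 124 122 111 108  80  62  57  60  62  53  50  47  47  44  42
264  48  55  59  66  76  83  93  98 102 108 110  81  62  55  56  56  57  56  56  56  56  56
266  32  27  25  22  19  15  17  18  36  92 107  79  59  41  34  34  39  45  48  55  57  58
268 124 126 120 116 105  68  30  13  18  55  74  55  39  21   9   6   7   7   7  10  10  12
270 125 128 137 142 126  71  25  12  11  10  10   8   7   7  17  38  45  45  45  43  37  33
```

Force is rising while the stick stays put, so the lever is at the right stop. Next I'll go round to the near side of the knob.

Call:
{"name": "drive_tool", "arguments": {"xyz": [[0,0.012,0],[0,0.03,0],[0.025,0.03,0],[0.055,0.03,0],[0.06,0.015,0],[0.06,-0.005,0],[0.06,-0.026,0],[0.06,-0.026,0]], "roll": [0,0,0,0,0,0,0,0], "hand": [0,0,0,0,0,0,0,0]}}

```text
t: 10.05
tcp_pos: [0.4464, -0.0109, 0.1736]
tcp_rot: [-0.002, 1.0, -0.002, -0.0]
force: [0.5, -0.2, 0.5]
width: 0.0002
finger_force: 0.0
```

Call:
{"name": "drive_tool", "arguments": {"xyz": [[-0.012,0,0],[-0.02,0,0],[-0.025,0,0],[-0.029,0,0],[-0.033,0,0],[-0.037,0,0],[-0.041,0,0],[-0.045,0,0]], "roll": [0,0,0,0,0,0,0,0], "hand": [0,0,0,0,0,0,0,0]}}

```text
t: 10.85
tcp_pos: [0.4914, -0.0065, 0.1734]
tcp_rot: [-0.005, 1.0, -0.0, -0.001]
force: [-1.8, 0.1, 1.8]
width: 0.0004
finger_force: 0.9
```

Call:
{"name": "drive_tool", "arguments": {"xyz": [[-0.004,0,0],[-0.008,0,0],[-0.012,0,0],[-0.016,0,0],[-0.02,0,0],[-0.024,0,0],[-0.027,0,0],[-0.03,0,0]], "roll": [0,0,0,0,0,0,0,0], "hand": [0,0,0,0,0,0,0,0]}}

```text
t: 11.65
tcp_pos: [0.5219, -0.0061, 0.1734]
tcp_rot: [-0.005, 1.0, 0.0, -0.0]
force: [-2.3, 0.6, -1.5]
width: 0.0003
finger_force: 1.0
```

Call:
{"name": "drive_tool", "arguments": {"xyz": [[-0.002,0,0],[-0.004,0,0],[-0.005,0,0],[-0.006,0,0]], "roll": [0,0,0,0], "hand": [0,0,0,0]}}

```text
t: 12.05
tcp_pos: [0.5265, -0.0062, 0.1731]
tcp_rot: [-0.005, 1.0, -0.0, -0.001]
force: [-4.7, 2.0, -3.1]
width: 0.0006
finger_force: 2.5
```

Contact with the stop has begun. I'll press in a little further until the force clearly rises.

Call:
{"name": "drive_tool", "arguments": {"xyz": [[-0.001,0,0],[-0.002,0,0],[-0.003,0,0],[-0.004,0,0],[-0.004,0,0]], "roll": [0,0,0,0,0], "hand": [0,0,0,0,0]}}

```text
t: 12.55
tcp_pos: [0.529, -0.0062, 0.1726]
tcp_rot: [-0.005, 1.0, -0.0, -0.003]
force: [-7.0, 1.0, -4.3]
width: 0.0008
finger_force: 3.6
```

Call:
{"name": "drive_tool", "arguments": {"xyz": [[-0.001,0,0],[-0.002,0,0],[-0.003,0,0],[-0.003,0,0]], "roll": [0,0,0,0], "hand": [0,0,0,0]}}

```text
t: 12.95
tcp_pos: [0.5308, -0.0062, 0.1723]
tcp_rot: [-0.005, 1.0, -0.0, -0.004]
force: [-8.8, 1.3, -3.9]
width: 0.0004
finger_force: 4.4
```

Call:
{"name": "drive_tool", "arguments": {"xyz": [[0.015,0,0],[0.04,0,0],[0.08,0,0],[0.095,0,-0.03],[0.095,0.035,-0.06],[0.095,0.08,-0.08],[0.095,0.12,-0.08],[0.095,0.16,-0.08]], "roll": [0,0,0,0,0,0,0,0], "hand": [0,0,0,0,0,0,0,0]}}

```text
t: 13.75
tcp_pos: [0.4409, 0.1553, 0.2555]
tcp_rot: [-0.005, 1.0, 0.001, 0.004]
force: [1.3, 0.3, -0.3]
width: 0.0004
finger_force: 0.0
```

Call:
{"name": "drive_tool", "arguments": {"xyz": [[0,0.035,0],[0,0.07,0],[0,0.105,0],[0,0.14,0],[0,0.175,0],[0,0.21,0],[0,0.23,0],[0,0.23,0]], "roll": [0,0,0,0,0,0,0,0], "hand": [0,0,0,0,0,0,0,0]}}

```text
t: 14.55
tcp_pos: [0.4363, 0.3879, 0.2546]
tcp_rot: [-0.007, 1.0, 0.003, 0.002]
force: [-0.2, -0.5, -0.5]
width: 0.0004
finger_force: 0.0
```

Run:
```python
from geo import *
import cv2
o=monitor.get_obs();print(o['tcp_pos'].round(4),o['force'].round(1))
G=np.array([.507,.0295,0]);W=R.from_euler('z',.012)
def K(f,a): return G+[0,0,.033]+W.apply(.17*np.array([np.sin(f),-np.sin(a)*np.cos(f),np.cos(a)*np.cos(f)]))
s=grab_frame('side');t=grab_frame('top')
for f in(.2,.22,.25): p,q=proj(cs,K(f,.2)),proj(ct,K(f,.2)); print(f,K(f,.2).round(3),'side crop',((p[0]-260)*4).round(),((p[1]-210)*4).round(),'top crop',400+((q[0]-212)*4).round(),((q[1]-212)*4).round())
cv2.imwrite('pics/z.png',np.hstack([cv2.convertScaleAbs(cv2.resize(x,(400,300),interpolation=3),alpha=1.7,beta=10) for x in(s[210:285,260:360],t[212:287,212:312])]))
```

```text
[0.4363 0.3879 0.2546] [-0.2 -0.5 -0.5]
0.2 [ 0.541 -0.003  0.196] side crop 183.0 94.0 top crop 634.0 109.0
0.22 [ 0.544 -0.003  0.196] side crop 177.0 95.0 top crop 634.0 105.0
0.25 [ 0.549 -0.003  0.194] side crop 168.0 95.0 top crop 634.0 97.0
```

View pics/z.png

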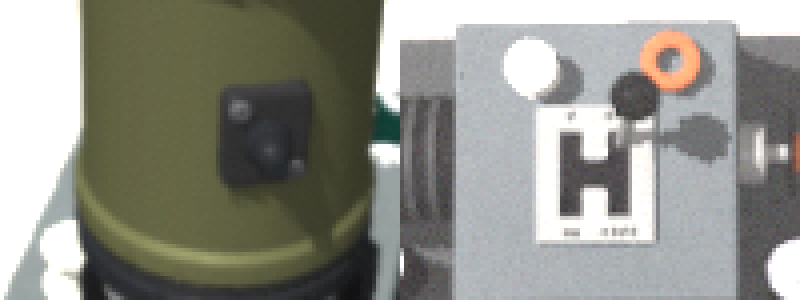

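The top view shows the knob at (634,97), exactly where fore +0.25 in the right slot should put it. The choke (670,60) and bobbin (531,67) haven't moved, and the hand is clear.

```bash
python3 -c "
from rig import hand_in;print(hand_in())"
```

```text
the job is handed in; nothing more can be done
None
```

The coil winder is in third gear: the lever went through neutral and across to the right, then fully home in slot 3. The choke and bobbin are confirmed unmoved, the other loose items were not approached, the hand is clear, and the job was handed in after about 15 s of robot time.

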